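# Hold a torch over a light meter's sensor

## Task

Check the torch's output on the portable light meter: first raise the meter's stiff display lid by its orange tab until it stands at about 100 degrees from closed, a little past upright, and leave it there. Then pick up the grey and yellow torch, which stands lens down, lift it higher than the multimeter that lies in between, carry it across and finish still holding it, upright and at rest, lens down and centred over the round white sensor window, about 2 cm above it. On the way the torch must touch neither the light meter nor the multimeter, and everything else stays where it is.

Things in the scene. Friction and masses are not known exactly. Their poses are not given: they have to be found in the camera images.
- display_lid (a joint): angle of the light meter's display lid, rad: 0 closed (lid lies flat on the base), grows as it opens, 1.57 upright, 1.745 is 100 degrees, stop at 2.3; it starts partly open. The hinge is stiff (about 0.32 N m) and the lid stays wherever it is left. The lid is a grey plate, 134 mm from hinge to free edge, 164 mm wide, 10 mm thick, the display on its inner face
- lid_hinge (a point): middle of the lid's hinge axis, at the far upper edge of the meter's base, 55 mm above the table. Its axes are the base's, fixed: x points from the meter's front to its back (away from the robot), y along the hinge to the left as seen from the front, z up; the meter is turned to face roughly towards the robot. The lid turns about y: a point r from the axis lies at x = -r cos(angle), z = +r sin(angle) from here
- lid_tab (a point): centre of the outer half of the orange pull tab in the middle of the lid's free edge, turning with the lid; 169 mm from the hinge axis along the lid and 5 mm to its outer side (upward when closed). The tab is 24 mm wide along the hinge direction (flat side faces, can be pinched across them and turns between the fingers), 10 mm thick, and stands 45 mm out from the lid's edge, from 136 to 181 mm from the hinge axis
- sensor (a point): centre of the round white sensor window (40 mm across, in an aluminium ring 58 mm across) on the top of the light meter's base, 52 mm above the table. The base is a fixed grey box 140 mm deep, 170 mm wide and 47 mm high on rubber feet; this point lies 25 mm in front of the base's middle and 91 mm in front of the hinge axis. Axes: x to the back of the meter, y to the left, z up
- torch_center (a point): middle of the torch, 61 mm above its lens end, on its axis. The torch is grey with a yellow band, 122 mm high, stands lens down; its head at the bottom is 43 mm across and it tapers gently upward; about 0.13 kg; z points along its axis to the tail, up
- torch_lens (a point): centre of the torch's lens face, the flat lower end of the torch (61 mm below torch_center along its axis); z points up along the torch
- multimeter_green: dark green multimeter lying flat on the thin black tool wallet (7 mm) between torch and light meter, 192 mm long (its x), 96 mm wide (its y), 64 mm high; origin at the centre of its underside. Loose, not to be moved
- snips_blue: blue-handled side cutters lying at the back of the table, 127 x 44 x 13 mm; origin at the centre of the underside. Loose, not to be moved
- flux_tin: yellow round tin, 47 mm across, 23 mm high, at the back of the table; origin at the centre of its underside. Loose, not to be moved
- light_meter: the fixed base of the light meter; origin at the centre of its underside, x to its back, y to its left, z up. It carries the lid
Not all that is in view belongs to the job. Of the things that look like the part that bears torch_center, the larger one is meant.

How it is judged (in metres and radians):
On the way, in this order (a step that is already met when the one before it is completed fails the run):
1. the display lid stands at about 100 degrees, torch still on the table (value of joint display_lid between 1.575 and 1.915 rad and contact force between the fingers and light_meter below 0.1 N and height (world z) of torch_lens below 0.02 m), for 0.2 s.
2. the torch is lifted higher than the multimeter (height (world z) of torch_lens above 0.075 m), for 0.1 s.
At the end, for the whole second after the job is handed in: The lid stands at 100 degrees, within 9.7 degrees either way (1.575 to 1.915 rad); the torch is held by the fingers, at rest (under 0.02 m/s), within 8 degrees of upright, its lens centre within 12 mm sideways of the sensor's centre and 8 to 32 mm above it, touching no part of the meter (value of joint display_lid between 1.575 and 1.915 rad and horizontal distance between torch_lens and sensor below 0.012 m and z of torch_lens in the frame of sensor between 0.008 and 0.032 m and angle between torch_lens's own z axis and vertical below 0.14 rad and contact force between torch and the fingers above 1 N and contact force between torch and light_meter below 0.1 N and linear speed of torch below 0.02 m/s); the arm keeps its last pose, push and grip.
It fails at once if the torch strikes the multimeter (contact force between torch and multimeter_green above 0.5 N).
It fails at once if the torch strikes the light meter (contact force between torch and light_meter above 0.5 N).
It fails at once if another thing on the table is moved by more than 2 cm (distance of any of multimeter_green, snips_blue, flux_tin from where it was at the start of the episode above 0.02 m).
It also fails if it takes over 66 s, if anything falls off the work surface, if the arm or the gripper's body presses on something with over 40 N, if the wrist force passes 120 N, or if a joint passes its speed limit or range.

## Robot

A 7-joint arm with a two-finger parallel gripper is mounted at the origin on the work surface; the furniture and walls round the work are solid. World frame = base frame: x ahead of the robot, y to its left, z up, the work surface at z = 0. Lengths are in mm, angles in rad, forces in N, time in s.
With the tool pointing down it reaches from about 425 to 825 mm from the base axis. Payload 3.6 kg.
Tool frame: the origin (TCP) lies at the very end of the fingers, on their centre line; the grasp point (between the pads) lies 19 mm behind it; y points along the fingers, z is the direction in which the jaws open and shut, and the axes are right-handed (so a half turn about y gives the same grasp; the last joint's range is limited). The gripper opens to 93 mm and grips with 3 to 60 N. Pads are 15 mm wide; open, the fingers measure 128 mm over their backs; the gripper's body (75 mm by 188 mm) begins 65 mm behind the grasp point.
Start: joints at [-1.353, 0.615, -0.013, 1.423, 0.008, 1.103, -0.04], TCP at [157.503, 630.599, 218.64] pointing down, gripper open.
Joint ranges: [-3.12, 3.12], [-0.3, 2.06], [-1.34, 1.32], [0.26, 2.42], [-1.36, 4.5], [0.01, 1.98], [-2.84, 2.84]. Speed limits (rad/s): [2.79, 2.79, 3.14, 3.14, 3.14, 3.14, 3.14].

## Interface

Orientations are given as a unit quaternion [x, y, z, w].
In Python, from station import r gives the robot as it stands.
- The arm moves only by the tool arm_command, never from a script. Its argument "plan" is a list of rows, each a list of 7 numbers: the closure, from 0 (fully open) to 1 (shut), then the shift along the tool's x, y, z in mm, then the turn, a rotation vector about the tool's x, y, z in degrees. A call has 1 to 20 rows; each row shifts and turns the commanded pose from where the row before left it, along the tool's axes as they then stand; what a row does not reach is not made up. A row lasts 1/10 s, in which the tool goes at most 50 mm and 8.59 degrees, less where a joint would pass 70% of its speed; a pose out of reach is approached as far as the arm can. A call with a gripper value outside its range is refused whole. The fingers move at their own pace and stop on an object; "newtons" is the grip in N (left out, the last holds). Time passes only in rows, so rows that do not move let the fingers close. It gives the time, the measured TCP pose, the force and the opening at its end, in the units of the state.
- r.sense(): the state, without advancing time (a new reading comes with each control period).
- r.get_image(name): name is "scene" or "side" or "wrist"; returns (picture, depth): 420x560x3 uint8, blue, green, red; 420x560 float32, mm along the optical axis (not along the pixel's ray), 0 where there is no reading.
- r.camera_info(name): a dict with "intrinsics" (3x3 intrinsics, pixels), "view" (4x4, takes a point from world to camera coordinates); the wrist camera has in their place "hand_eye" (4x4, takes a point from camera to tool coordinates, whose origin is the TCP and whose axes are the tool frame's). Camera axes: x right, y down, z forward; pixel columns grow to the right and rows downward; lengths in mm; the calibration is good to about 2 mm. The wrist camera is an equidistant fisheye: a pixel r from the principal point sees the ray r / f radians off the axis. A picture is of the moment at which its call begins: read the wrist's pose just before it. camera_info takes no time and is no camera call.
- r.finish_job(): hands the job in, once; it reports no verdict.
The state is a dict: "clock": time; "joints": joint angles; "joint_vel": joint speeds; "tau": joint torques, N m; "ee_pos": TCP position; "orientation": TCP orientation; "ft_force": force on the tool from outside, world axes, zero at the start; "wrist_torque": the same for the moment, N m; "grip_width": finger opening in mm.
Only numpy, scipy, OpenCV 4.12 (cv2) and the standard library are available. Lean on these libraries where they do the work, as an engineer would, in place of code of your own. Each camera call takes 0.05 s, during which the arm holds its last target.

## Working session

There is one attempt and no reset: what is moved stays moved. The work goes in short steps, Python scripts to look and compute and a tool call to move; the robot and the scene stay as the last step left them, time stands still between calls to the robot, and variables do not carry over. Pictures are saved under pics/ and viewed, and the job is handed in when it is done.

Besides the shell and the picture viewer there is one more tool, called after "Request:" by a JSON object that holds its "method" and its "body", one argument or row to a line. arm_command: Moves the arm, as the interface text tells. Its arguments: {"type":"object","properties":{"plan":{"type":"array"},"newtons":{"type":"number"}},"required":["plan"]}

```bash
ls; mkdir -p pics; python3 - <<'E'
from station import r
import cv2,numpy as np
print(r.sense())
for n in ["scene","side","wrist"]:
    im,d=r.get_image(n); cv2.imwrite(f"pics/{n}0.png",im); np.savez(f"pics/{n}0.npz",im=im,d=d)
    print(n,{k:np.array(v).round(3).tolist() if not isinstance(v,str) else v for k,v in r.camera_info(n).items()})
E
```

```text
pics
{'clock': 0.0, 'joints': array([-1.35252047,  0.61593149, -0.01261645,  1.42486546,  0.00813801,
        1.10340473, -0.04038096]), 'joint_vel': array([ 1.34879873e-03,  1.09724380e-03,  4.16001685e-04,  8.84780182e-04,
        1.03733048e-03,  1.27350761e-03, -6.66557300e-05]), 'tau': array([ 1.97234694e-04, -4.58932364e+01,  2.08979943e-01, -1.65742582e+01,
       -6.11073570e-02,  2.03844742e-02,  2.32445918e-04]), 'ee_pos': array([157.33223867, 629.86529425, 217.48430678]), 'orientation': array([ 0.70272184, -0.08637501,  0.08620377, -0.70092103]), 'ft_force': array([ 0.67929787, -0.91134764, -1.08714456]), 'wrist_torque': array([ 0.00231275,  0.04506422, -0.00878456]), 'grip_width': 93.0274209096304}
scene {'intrinsics': [[499.748, 0.0, 275.349], [0.0, 499.748, 217.259], [0.0, 0.0, 1.0]], 'view': [[0.442, -0.897, 0.006, -290.953], [-0.565, -0.284, -0.775, 358.176], [0.697, 0.34, -0.632, 934.103], [0.0, 0.0, 0.0, 1.0]]}
side {'intrinsics': [[403.952, 0.0, 283.135], [0.0, 403.952, 203.06], [0.0, 0.0, 1.0]], 'view': [[-0.872, -0.489, -0.019, 520.624], [-0.312, 0.587, -0.747, 250.693], [0.377, -0.645, -0.665, 638.498], [0.0, 0.0, 0.0, 1.0]]}
wrist {'intrinsics': [[325.192, 0.0, 275.959], [0.0, 325.192, 212.012], [0.0, 0.0, 1.0]], 'hand_eye': [[-0.001, 0.956, 0.295, -81.377], [0.0, -0.295, 0.956, -167.155], [1.0, 0.001, 0.0, -0.43], [0.0, 0.0, 0.0, 1.0]]}
```

View pics/scene0.png

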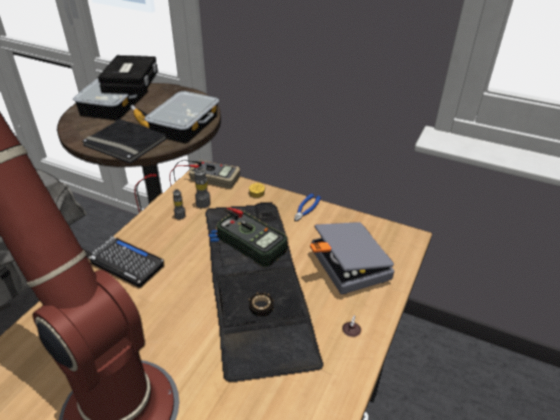

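View pics/side0.png

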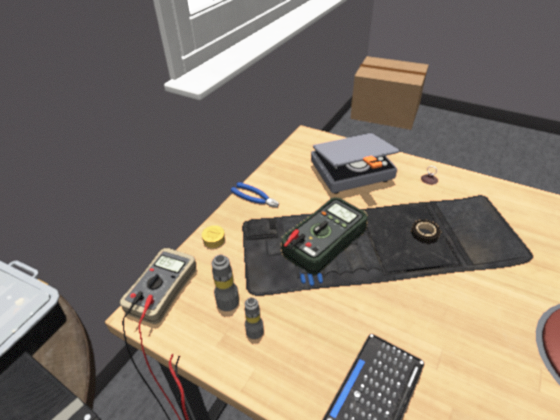

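View pics/wrist0.png

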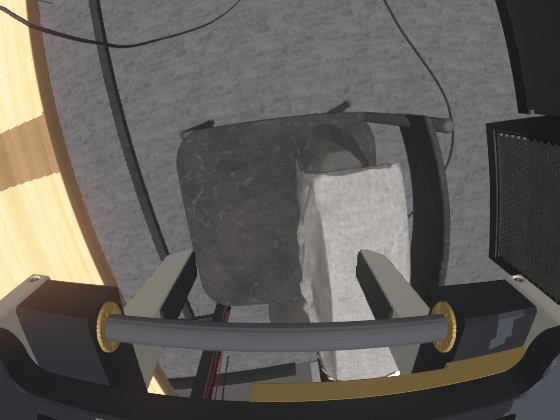

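Scene: large torch at scene (202,188)/side (224,280), small torch at scene (179,205)/side (253,317). Light meter at scene (352,255)/side (352,160), with the orange tab near scene (322,247)/side (372,162), possibly confusable with orange things on the base. Multimeters: dark green at scene (252,236), and a grey one at scene (215,173). Checking in close crops.

```bash
cat > h.py <<'E'
import numpy as np,cv2
from station import r
def cam(n):
    c=r.camera_info(n); return np.array(c["intrinsics"],float),np.array(c["view"],float)
def pts(n,d):
    K,V=cam(n); v,u=np.mgrid[:d.shape[0],:d.shape[1]]
    P=np.stack([(u-K[0,2])/K[0,0]*d,(v-K[1,2])/K[1,1]*d,d],-1)
    return (P-V[:3,3])@V[:3,:3]
def proj(n,X):
    K,V=cam(n); p=np.asarray(X)@V[:3,:3].T+V[:3,3]; q=p@K.T; return q[...,:2]/q[...,2:]
def ray_plane(n,uv,z):
    K,V=cam(n); R=V[:3,:3]; c=-R.T@V[:3,3]; d=R.T@np.linalg.inv(K)@np.array([uv[0],uv[1],1.]); return c+d*(z-c[2])/d[2]
E
python3 - <<'E'
from h import *
a=[]
for n,(x,y) in [("scene",(290,205)),("side",(295,120)),("scene",(150,150)),("side",(180,240))]:
    z=np.load(f"pics/{n}0.npz"); im=z["im"]; a.append(cv2.resize(im[y:y+100,x:x+120],(396,330),interpolation=cv2.INTER_CUBIC))
cv2.imwrite("pics/crop0.png",cv2.resize(np.vstack([np.hstack(a[:2]),np.hstack(a[2:])]),(720,600)))
for n in ["scene","side"]:
    z=np.load(f"pics/{n}0.npz"); P=pts(n,z["d"])
    for q in ([(202,188),(179,205),(252,236),(322,247),(352,240),(352,329),(257,190),(307,207)] if n=="scene" else [(224,280),(253,317),(326,232),(372,162),(350,150),(213,237)]):
        print(n,q,P[q[1],q[0]].round(0))
E
```

```text
scene (202, 188) [590. 191.  66.]
scene (179, 205) [517. 219.  48.]
scene (252, 236) [485. -21.  57.]
scene (322, 247) [ 480. -205.  100.]
scene (352, 240) [ 557. -252.   78.]
scene (352, 329) [ 363. -328.   10.]
scene (257, 190) [702.  81.  22.]
scene (307, 207) [724. -68.  -3.]
side (224, 280) [589. 211.  84.]
side (253, 317) [518. 236.  64.]
side (326, 232) [496.   7.  59.]
side (372, 162) [ 481. -191.  103.]
side (350, 150) [ 550. -238.   84.]
side (213, 237) [707.  97.  23.]
```

View pics/crop0.png

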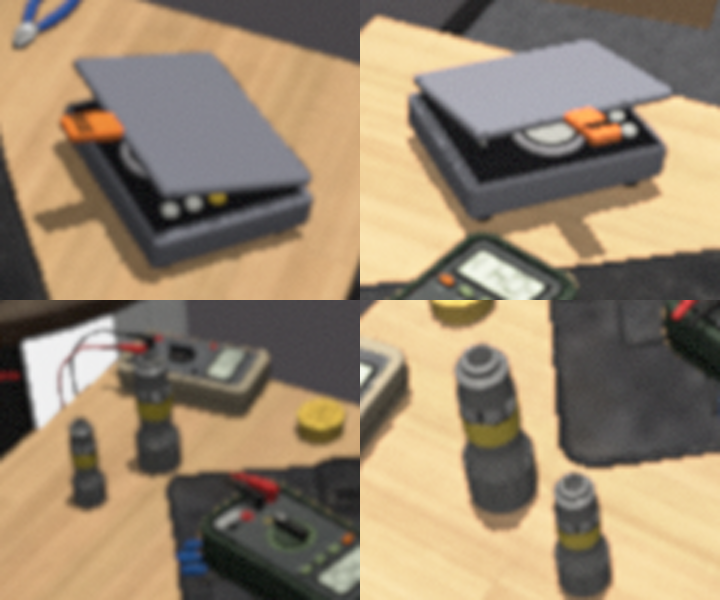

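The larger torch (crop left-bottom, scene (202,188)) is the target; the orange tab projects from the lid's free edge at scene (322,247). Now I'll measure lid plane, tab, base, torch and obstacles.

```bash
python3 - <<'E'
from h import *
for n in ["scene","side"]:
    z=np.load(f"pics/{n}0.npz"); P=pts(n,z["d"]); im=z["im"]; hsv=cv2.cvtColor(im,cv2.COLOR_BGR2HSV)
    # table
    m=(hsv[...,0]>8)&(hsv[...,0]<22)&(hsv[...,1]>80)&(abs(P[...,2])<30)&(z["d"]>0)
    print(n,"table z",np.median(P[m][:,2]))
    m=((hsv[...,0]<14)&(hsv[...,1]>180)&(hsv[...,2]>130)&(P[...,2]>60)&(P[...,1]<-120)&(P[...,1]>-300))
    ys,xs=np.nonzero(m); q=P[m]; print("tab n",len(q),"px",xs.min(),xs.max(),ys.min(),ys.max(),q.mean(0).round(1)); 
    # lid: grey
    x0,y0,x1,y1=(310,218,395,275) if n=="scene" else (310,130,400,170)
    box=np.zeros(m.shape,bool); box[y0:y1,x0:x1]=1
    g=box&(P[...,2]>60)&(P[...,2]<200)&(hsv[...,1]<70)&(im.min(-1)>80)
    g=cv2.erode(g.astype(np.uint8),np.ones((3,3)))>0
    q=P[g]; c=q.mean(0)
    for _ in range(3):
        U,S,Vt=np.linalg.svd(q-q.mean(0),full_matrices=False); nn=Vt[2]*np.sign(Vt[2][2]); r_=(q-q.mean(0))@nn; q=q[abs(r_)<3*np.std(r_)]
    print("lid",len(q),"n",nn.round(3),"tilt deg",np.degrees(np.arccos(nn[2])).round(1),"uphill dir",np.degrees(np.arctan2(-nn[1],-nn[0])).round(1),"c",q.mean(0).round(1),"rms",np.std((q-q.mean(0))@nn).round(2))
    gm=g.astype(np.uint8); cs=max(cv2.findContours(gm,0,2)[0],key=cv2.contourArea); 
    rect=cv2.approxPolyDP(cs,0.04*cv2.arcLength(cs,1),True)[:,0]; print(rect.tolist())
    for p in rect: print(P[p[1],p[0]].round(0))
    v=im.copy(); v[g]=(0,255,0); v[m]=(0,0,255); cv2.imwrite(f"pics/m_{n}.png",v)
E
```

```text
scene table z -0.6157129794304768
tab n 111 px 311 329 243 251 [ 476.6 -200.3  100.4]
lid 1946 n [ 0.168 -0.154  0.974] tilt deg 13.2 uphill dir 137.4 c [ 538.5 -261.3   80.8] rms 1.23
[[316, 226], [346, 268], [391, 264], [360, 224]]
[ 551. -161.   93.]
[ 445. -276.   96.]
[ 534. -356.   65.]
[ 637. -246.   67.]
side table z 0.3922610496276019
tab n 27 px 364 380 159 167 [ 477.7 -186.   101.4]
lid 1278 n [ 0.167 -0.151  0.974] tilt deg 13.0 uphill dir 137.8 c [ 542.9 -250.5   83.4] rms 0.67
[[396, 151], [372, 135], [314, 146], [334, 164]]
[ 451. -268.   95.]
[ 534. -349.   68.]
[ 641. -236.   68.]
[ 555. -158.   94.]
```

```bash
python3 - <<'E'
from h import *
a=[cv2.resize(cv2.imread(f"pics/m_{n}.png")[y:y+100,x:x+120],(396,330)) for n,x,y in [("scene",290,205),("side",295,120)]]
cv2.imwrite("pics/m.png",np.hstack(a))
E
```

```text
(no output)
```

View pics/m.png

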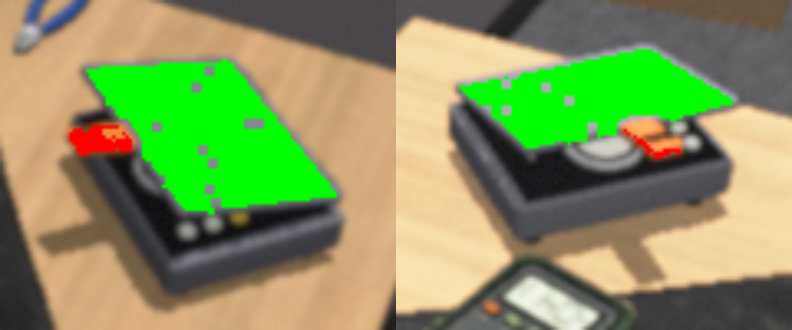

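```bash
cat >> h.py <<'E'
def tri(uv1,uv2,n1="scene",n2="side"):
    A=[]
    for n,uv in ((n1,uv1),(n2,uv2)):
        K,V=cam(n); M=K@V[:3]; A+= [uv[0]*M[2]-M[0],uv[1]*M[2]-M[1]]
    A=np.array(A); X=np.linalg.lstsq(A[:,:3],-A[:,3],rcond=None)[0]
    return X,[np.linalg.norm(proj(n1,X)-uv1).round(2),np.linalg.norm(proj(n2,X)-uv2).round(2)]
E
python3 - <<'E'
from h import *
L={}
for n,(x0,y0,x1,y1) in (("scene",(300,210,400,285)),("side",(300,125,405,175))):
    z=np.load(f"pics/{n}0.npz"); P=pts(n,z["d"]); im=z["im"]; hsv=cv2.cvtColor(im,cv2.COLOR_BGR2HSV)
    box=np.zeros(P.shape[:2],bool); box[y0:y1,x0:x1]=1
    nn=np.array([.168,-.153,.974]); dd=(P-np.array([541,-256,82]))@nn
    g=box&(abs(dd)<8)&(hsv[...,1]<75)&(im.min(-1)>75)
    g=cv2.morphologyEx(g.astype(np.uint8),cv2.MORPH_CLOSE,np.ones((3,3)));g=cv2.morphologyEx(g,cv2.MORPH_OPEN,np.ones((3,3)))
    cs=max(cv2.findContours(g,0,cv2.CHAIN_APPROX_NONE)[0],key=cv2.contourArea)[:,0].astype(float)
    q=cv2.approxPolyDP(cs.astype(np.int32)[:,None],0.05*cv2.arcLength(cs.astype(np.int32)[:,None],1),True)[:,0].astype(float)
    assert len(q)==4,q
    lines=[]
    for i in range(4):
        a,b=q[i],q[(i+1)%4]; t=(b-a)/np.linalg.norm(b-a); nr=np.array([-t[1],t[0]])
        s=(cs-a)@t; m=(abs((cs-a)@nr)<2.5)&(s>6)&(s<np.linalg.norm(b-a)-6)
        vx,vy,x,y=cv2.fitLine(cs[m].astype(np.float32),cv2.DIST_HUBER,0,.01,.01).ravel(); lines.append(np.cross([x,y,1],[x+vx,y+vy,1]))
    c=[]
    for i in range(4):
        p=np.cross(lines[i-1],lines[i]); c.append(p[:2]/p[2])
    L[n]=np.array(c); print(n,L[n].round(1).tolist())
def srt(n,approx): 
    a=proj(n,np.array(approx,float)); return [L[n][np.argmin(np.linalg.norm(L[n]-k,axis=1))] for k in a]
ap=[(553,-160,94),(448,-272,95),(534,-352,66),(639,-241,67)]
A=srt("scene",ap);B=srt("side",ap); X=[]
for a,b in zip(A,B):
    x,e=tri(a,b); X.append(x); print(x.round(1),e)
X=np.array(X)
print("front len",np.linalg.norm(X[0]-X[1]),"back",np.linalg.norm(X[3]-X[2]),"sides",np.linalg.norm(X[0]-X[3]),np.linalg.norm(X[1]-X[2]))
print("y heads",[np.degrees(np.arctan2(*(v)[1::-1])) for v in (X[0]-X[1],X[3]-X[2])],"x heads",[np.degrees(np.arctan2(*(v)[1::-1])) for v in (X[3]-X[0],X[2]-X[1])])
print("mid",X.mean(0),(X[0]+X[1])/2,(X[2]+X[3])/2)
E
```

```text
scene [[313.6, 224.5], [344.6, 269.7], [394.5, 264.7], [360.4, 222.5]]
side [[401.1, 151.2], [371.1, 133.3], [311.7, 145.6], [335.2, 166.4]]
[ 551.5 -154.2   93.1] [np.float64(0.4), np.float64(0.67)]
[ 441.  -274.4   93.8] [np.float64(0.05), np.float64(0.07)]
[ 539.9 -363.3   62.1] [np.float64(0.39), np.float64(0.54)]
[ 650.3 -243.8   61.2] [np.float64(0.33), np.float64(0.52)]
front len 163.3138858625609 back 162.76484235538973 sides 137.09453282419614 136.7633973890843
y heads [np.float64(47.38493905361567), np.float64(47.280279022122535)] x heads [np.float64(-42.206274877275035), np.float64(-41.968374823215136)]
mid [ 545.66857317 -258.9199946    77.54725551] [ 496.24986476 -214.28641496   93.45323096] [ 595.08728158 -303.55357425   61.64128007]
```

```bash
python3 - <<'E'
from h import *
from scipy.spatial.transform import Rotation as R
from scipy.optimize import least_squares
R0=R.from_quat(r.sense()["orientation"]).as_matrix(); print("tool axes cols\n",R0.round(3)); print("z head",np.degrees(np.arctan2(R0[1,2],R0[0,2])))
Q=[]
for n in ["scene","side"]:
    z=np.load(f"pics/{n}0.npz"); P=pts(n,z["d"]).reshape(-1,3)
    for nm,c in (("big",(595,203)),("small",(520,228))):
        m=(np.hypot(P[:,0]-c[0],P[:,1]-c[1])<32)&(P[:,2]>8)&(P[:,2]<140); q=P[m]
        print(n,nm,m.sum(),"z max",q[:,2].max().round(1))
        if nm=="big": Q.append(q)
q=np.vstack(Q)
# circle centre with common axis: head z 8..35
for lo,hi in ((8,30),(30,50),(50,80),(80,105),(105,125)):
    for k,s in (("both",q),("sc",Q[0]),("sd",Q[1])):
        s=s[(s[:,2]>lo)&(s[:,2]<hi)]
        if len(s)<8: continue
        f=least_squares(lambda p:np.hypot(s[:,0]-p[0],s[:,1]-p[1])-p[2],[595,203,20],loss="soft_l1")
        print(lo,hi,k,len(s),f.x.round(1),np.sqrt(np.mean(f.fun**2)).round(2))
E
```

```text
tool axes cols
 [[ 0.97  -0.     0.242]
 [-0.242 -0.002  0.97 ]
 [ 0.    -1.    -0.002]]
z head 75.97545890075732
scene big 485 z max 124.1
scene small 274 z max 90.7
side big 1097 z max 124.4
side small 616 z max 91.6
8 30 both 266 [599.9 199.9  20.8] 1.42
8 30 sc 92 [600.1 200.7  21.4] 2.23
8 30 sd 174 [600.1 199.8  21. ] 0.65
30 50 both 364 [599.7 200.1  18.1] 2.63
30 50 sc 105 [599.2 200.9  18.3] 3.23
30 50 sd 259 [600.5 199.3  18.7] 2.29
50 80 both 296 [600.2 199.9  16.3] 1.29
50 80 sc 106 [600.8 200.9  17.2] 1.81
50 80 sd 190 [600.6 199.5  16.8] 0.83
80 105 both 310 [600.2 200.   15.7] 1.45
80 105 sc 93 [600.7 201.3  16.6] 2.03
80 105 sd 217 [600.6 199.5  16.1] 1.05
105 125 both 346 [597.6 201.2  10.4] 3.47
105 125 sc 89 [596.  198.2   9.5] 3.47
105 125 sd 257 [597.9 202.2   9.9] 3.23
```

Request:
{"method": "arm_command", "body": {
  "plan": [
    [0, 0, 0, 0, 0, 7.15, 0],
    [0, 0, 0, 0, 0, 7.15, 0],
    [0, 0, 0, 0, 0, 7.15, 0],
    [0, 0, 0, 0, 0, 7.15, 0],
    [0, 20, 0, 1.5, 0, 0, 0],
    [0, 40, 0, 3, 0, 0, 0],
    [0, 40, 0, 3, 0, 0, 0],
    [0, 40, 0, 3, 0, 0, 0],
    [0, 40, 0, 3, 0, 0, 0],
    [0, 40, 0, 3, 0, 0, 0],
    [0, 40, 0, 3, 0, 0, 0],
    [0, 40, 0, 3, 0, 0, 0],
    [0, 40, 0, 3, 0, 0, 0],
    [0, 40, 0, 3, 0, 0, 0],
    [0, 40, 0, 3, 0, 0, 0],
    [0, 40, 0, 3, 0, 0, 0],
    [0, 40, 0, 3, 0, 0, 0],
    [0, 38, 0, 3, 0, 0, 0]
  ]
}}

```text
clock: 1.95
ee_pos: [582.5, 292.2, 218.6]
orientation: [0.659, -0.257, 0.257, -0.658]
ft_force: [-0.4, 0.3, -1.0]
grip_width: 93.2
```

Request:
{"method": "arm_command", "body": {
  "plan": [
    [0, 10, 0, -18, 0, 0, 0],
    [0, 21, 0, -36, 0, 0, 0],
    [0, 21, 0, -36, 0, 0, 0],
    [0, 21, 0, -36, 0, 0, 0],
    [0, 21, 0, -36, 0, 0, 0],
    [0, 21, 0, -36, 0, 0, 0],
    [0, 21, 0, -36, 0, 0, 0],
    [0, 21, 0, -36, 0, 0, 0],
    [0, 21, 0, -36, 0, 0, 0],
    [0, 21, 0, -36, 0, 0, 0],
    [0, 21, 0, -36, 0, 0, 0],
    [0, 21, 0, -36, 0, 0, 0],
    [0, 18, 0, -27, 0, 0, 0],
    [0, 11, 0, -26, 0, 0, 0],
    [0, 0, 0, 0, 0, 0, 0],
    [0, 0, 0, 0, 0, 0, 0]
  ]
}}

```text
clock: 3.55
ee_pos: [462.1, -231.2, 218.6]
orientation: [-0.659, 0.258, -0.257, 0.659]
ft_force: [0.6, 0.7, 0.6]
grip_width: 93.3
```

```bash
cat >> h.py <<'E'
from scipy.spatial.transform import Rotation as R
HD=np.radians(-42.6); XB=np.array([np.cos(HD),np.sin(HD),0]); YB=np.array([-np.sin(HD),np.cos(HD),0])
HINGE=np.array([592.1,-301.5,55.])
def tool():
    s=r.sense(); return s["ee_pos"],R.from_quat(s["orientation"]).as_matrix()
def totool(w): return tool()[1].T@np.asarray(w)
def grab(tag):
    for n in ["scene","side","wrist"]:
        s=r.sense(); im,d=r.get_image(n); cv2.imwrite(f"pics/{n}{tag}.png",im); np.savez(f"pics/{n}{tag}.npz",im=im,d=d,p=s["ee_pos"],q=s["orientation"])
def lidpt(a,rr,off): return HINGE+(-rr*np.cos(a)+off*np.sin(a))*XB+np.array([0,0,rr*np.sin(a)+off*np.cos(a)])
E
python3 - <<'E'
from h import *
s=r.sense(); p,M=tool(); print(s["clock"],p,s["joints"].round(2)); print(M.round(3), np.degrees(np.arctan2(M[1,2],M[0,2])))
print("tab",lidpt(.229,169,5), "shift tool for TCP->tab", totool(lidpt(.229,169,5)-p))
grab("1")
E
```

```text
3.55 [ 462.08651536 -231.17590439  218.56767986] [ 0.27  0.41  0.21  1.81 -0.11  0.93  1.36]
[[ 0.735 -0.001  0.678]
 [-0.678  0.     0.735]
 [-0.001 -1.    -0.   ]] 47.32248918663572
tab [ 471.78268752 -190.86255966   98.23310205] shift tool for TCP->tab [-20.1145184  120.344817    36.22324261]
```

View pics/wrist1.png

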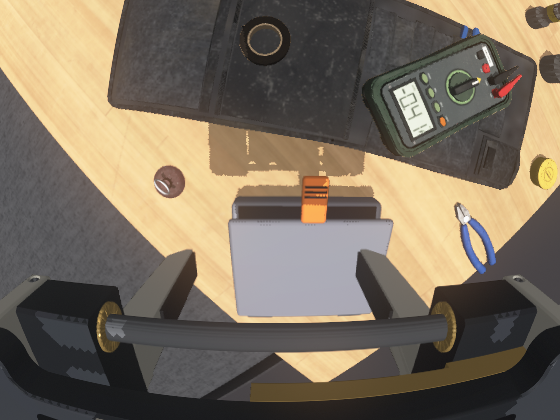

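The wrist view shows the orange tab at (315,200) sticking out from the lid's near edge. I'll check its position with the wrist camera.

```bash
cat >> h.py <<'E'
def wray(z_,uv):
    c=r.camera_info("wrist"); K=np.array(c["intrinsics"]); H=np.array(c["hand_eye"])
    d=np.array(uv,float)-K[:2,2]; rr=np.hypot(*d); th=rr/K[0,0]; v=np.array([np.sin(th)*d[0]/rr,np.sin(th)*d[1]/rr,np.cos(th)])
    M=R.from_quat(z_["q"]).as_matrix()
    return M@H[:3,3]+z_["p"], M@H[:3,:3]@v
def wplane(z_,uv,h):
    o,v=wray(z_,uv); return o+v*(h-o[2])/v[2]
E
python3 - <<'E'
from h import *
z=np.load("pics/wrist1.npz"); hsv=cv2.cvtColor(z["im"],cv2.COLOR_BGR2HSV)
m=((hsv[...,0]<16)&(hsv[...,1]>170)&(hsv[...,2]>120)).astype(np.uint8); m[:150]=0;m[260:]=0;m[:,:270]=0;m[:,370:]=0
n,l,st,c=cv2.connectedComponentsWithStats(m); i=1+np.argmax(st[1:,4]); print(st[i],c[i])
x,y,w,h=st[i][:4]
for uv,a in (((x+w/2,y+0.),181),((x+w/2,y+h),136),((x,y+h/2),160),((x+w,y+h/2),160)):
    P=wplane(z,uv,lidpt(.229,a,10)[2]); e=P-HINGE; print(uv,P.round(1),"xb",(e@XB).round(1),"expected",((lidpt(.229,a,10)-HINGE)@XB).round(1),"yb",(e@YB).round(1))
for uv in ((229,222),(392,222),(363,315),(237,315)):
    P=wplane(z,uv,94 if uv[1]<250 else 65); e=P-HINGE; print(uv,P.round(1),(e@XB).round(1),(e@YB).round(1))
E
```

```text
[301 176  28  45 557] [314.64991023 191.46319569]
(np.float64(315.0), np.float64(176.0)) [ 465.8 -184.7  105.8] xb -172.0 expected -174.0 yb 0.5
(np.float64(315.0), np.int32(221)) [ 500.9 -213.2   95.6] xb -126.9 expected -130.2 yb 3.3
(np.int32(301), np.float64(198.5)) [ 474.  -207.9  101.1] xb -150.3 expected -153.6 yb -11.0
(np.int32(329), np.float64(198.5)) [ 491.3 -188.9  101.1] xb -150.4 expected -153.6 yb 14.7
(229, 222) [ 446.9 -274.6   94. ] -125.1 -78.5
(392, 222) [ 555.  -156.9   94. ] -125.2 81.3
(363, 315) [ 645.4 -251.1   65. ] 5.1 73.2
(237, 315) [ 540. -362.   65.] 2.6 -79.8
```

Request:
{"method": "arm_command", "body": {
  "plan": [
    [0, -9, 0, 18, 0, 0, 0],
    [0, -9, 10, 19, 0, 0, 0],
    [0, 0, 25, 0, 0, 0, 0],
    [0, 0, 25, 0, 0, 0, 0],
    [0, 0, 25, 0, 0, 0, 0],
    [0, 0, 25, 0, 0, 0, 0],
    [0, 0, 20, 0, 0, 0, 0],
    [0, 0, 10, 0, 0, 0, 0],
    [0, 0, 0, 0, 0, 0, 0],
    [0, 0, 0, 0, 0, 0, 0]
  ]
}}

```text
clock: 4.7
ee_pos: [475.7, -190.7, 79.3]
orientation: [-0.659, 0.256, -0.257, 0.659]
ft_force: [-0.7, -0.5, -0.7]
grip_width: 93.1
```

```bash
python3 - <<'E'
from h import *
p,M=tool(); g=p-19*M[:,1]*1; print(p,g,"err to tab",totool(lidpt(.229,169,5)-g).round(1)); 
s=r.sense(); im,d=r.get_image("wrist"); cv2.imwrite("pics/wrist2.png",im)
E
```

```text
[ 475.73882015 -190.71701908   79.25257363] [ 475.71864336 -190.71167704   98.25256216] err to tab [-2.8  0.  -2.8]
```

View pics/wrist2.png

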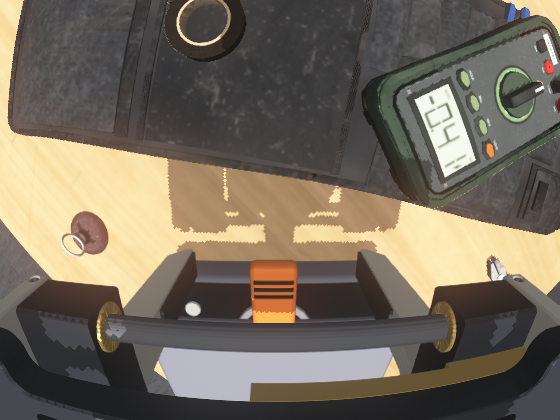

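The tab at (274,290) is centred between the fingers. Closing.

Request:
{"method": "arm_command", "body": {
  "plan": [
    [1, 0, 0, 0, 0, 0, 0],
    [1, 0, 0, 0, 0, 0, 0],
    [1, 0, 0, 0, 0, 0, 0],
    [1, 0, 0, 0, 0, 0, 0],
    [1, 0, 0, 0, 0, 0, 0],
    [1, 0, 0, 0, 0, 0, 0],
    [1, 0, 0, 0, 0, 0, 0],
    [1, 0, 0, 0, 0, 0, 0]
  ],
  "newtons": 20
}}

```text
clock: 5.55
ee_pos: [475.0, -191.0, 78.6]
orientation: [0.659, -0.257, 0.257, -0.659]
ft_force: [-0.5, 0.2, -0.6]
grip_width: 33.6
```

```bash
python3 - <<'E'
from h import *
s=r.sense();p,M=tool(); g=p-19*M[:,1]; print(s["grip_width"],s["ft_force"],g)
e=g-np.array([593.3,-302,55]); gx,gz=e@XB,e[2]; print(gx,gz)
rho=np.hypot(gx,gz); ph=np.arctan2(gz,-gx); print("rho",rho,"phi",ph)
# phi - lid angle const: off 5 -> atan(5/166)
a0=.229; N=17; t=np.linspace(0,1,N+1); t=3*t**2-2*t**3
ang=ph+t*(1.745-a0); X=-rho*np.cos(ang);Z=rho*np.sin(ang)
for dx,dz in zip(np.diff(X),np.diff(Z)): print([1,round(dx,1),round(-dz,1),0,0,0,0],end=", ")
print(X[-1]-X[0],Z[-1]-Z[0])
E
```

```text
33.643188523826005 [-0.5050764   0.23609476 -0.55007415] [ 475.00974543 -190.98564327   97.62108352]
-162.21606217792794 42.62108352159784
rho 167.72181607968716 phi 0.2569353562072098
[1, np.float64(0.7), np.float64(-2.4), 0, 0, 0, 0], [1, np.float64(2.1), np.float64(-6.9), 0, 0, 0, 0], [1, np.float64(3.8), np.float64(-10.6), 0, 0, 0, 0], [1, np.float64(6.0), np.float64(-13.3), 0, 0, 0, 0], [1, np.float64(8.7), np.float64(-15.1), 0, 0, 0, 0], [1, np.float64(11.6), np.float64(-15.8), 0, 0, 0, 0], [1, np.float64(14.5), np.float64(-15.4), 0, 0, 0, 0], [1, np.float64(17.1), np.float64(-14.0), 0, 0, 0, 0], [1, np.float64(19.0), np.float64(-11.8), 0, 0, 0, 0], [1, np.float64(20.1), np.float64(-9.1), 0, 0, 0, 0], [1, np.float64(20.2), np.float64(-6.1), 0, 0, 0, 0], [1, np.float64(19.3), np.float64(-3.4), 0, 0, 0, 0], [1, np.float64(17.4), np.float64(-1.1), 0, 0, 0, 0], [1, np.float64(14.6), np.float64(0.5), 0, 0, 0, 0], [1, np.float64(11.2), np.float64(1.2), 0, 0, 0, 0], [1, np.float64(7.1), np.float64(1.2), 0, 0, 0, 0], [1, np.float64(2.5), np.float64(0.5), 0, 0, 0, 0], 195.88877718578587 121.685811808659
```

Request:
{"method": "arm_command", "body": {
  "plan": [
    [1, 0, 0, 0, 0, 0, 0],
    [1, 0, 0, 0, 0, 0, 0],
    [1, 0, 0, 0, 0, 0, 0],
    [1, 0, 0, 0, 0, 0, 0]
  ]
}}

```text
clock: 5.95
ee_pos: [474.6, -191.4, 78.6]
orientation: [0.659, -0.257, 0.257, -0.658]
ft_force: [-1.3, -1.6, -0.4]
grip_width: 23.8
```

Request:
{"method": "arm_command", "body": {
  "plan": [
    [1, 0.7, -2.4, 0, 0, 0, 0],
    [1, 2.1, -6.9, 0, 0, 0, 0],
    [1, 3.8, -10.6, 0, 0, 0, 0],
    [1, 6, -13.3, 0, 0, 0, 0],
    [1, 8.7, -15.1, 0, 0, 0, 0],
    [1, 11.6, -15.8, 0, 0, 0, 0],
    [1, 0, 0, 0, 0, 0, 0],
    [1, 0, 0, 0, 0, 0, 0]
  ]
}}

```text
clock: 6.75
ee_pos: [498.7, -213.6, 143.4]
orientation: [0.659, -0.257, 0.257, -0.659]
ft_force: [-3.8, -1.8, 5.2]
grip_width: 23.8
```

```bash
python3 - <<'E'
from h import *
s=r.sense();p,M=tool(); g=p-19*M[:,1]; print(s["grip_width"],s["ft_force"],g)
e=g-np.array([593.3,-302,55]); print(e@XB,e@YB,e[2],np.hypot(e@XB,e[2]),np.arctan2(e[2],-e@XB))
im,d=r.get_image("side"); cv2.imwrite("pics/side3.png",im[90:290,240:500].repeat(2,0).repeat(2,1))
E
```

```text
23.847288977275934 [-3.82759331 -1.81795652  5.19770493] [ 498.6719001  -213.54621748  162.4031644 ]
-129.52770850550425 1.0590847781272223 107.40316440063103 168.2642772366014 0.6922884256403911
```

View pics/side3.png

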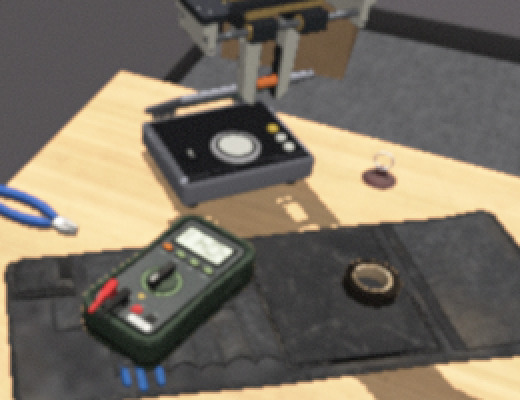

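The lid follows (edge-on at about 38°, tab still pinched). Continuing the arc.

Request:
{"method": "arm_command", "body": {
  "plan": [
    [1, 7, -8, 0, 0, 0, 0],
    [1, 14, -14.4, 0, 0, 0, 0],
    [1, 14, -11, 0, 0, 0, 0],
    [1, 15.6, -10, 0, 0, 0, 0],
    [1, 20.1, -9.1, 0, 0, 0, 0],
    [1, 20.2, -6.1, 0, 0, 0, 0],
    [1, 19.3, -3.4, 0, 0, 0, 0],
    [1, 17.4, -1.1, 0, 0, 0, 0],
    [1, 14.6, 0.5, 0, 0, 0, 0],
    [1, 11.2, 1.2, 0, 0, 0, 0],
    [1, 7.1, 1.2, 0, 0, 0, 0],
    [1, 2.5, 0.5, 0, 0, 0, 0],
    [1, 0, 0, 0, 0, 0, 0],
    [1, 0, 0, 0, 0, 0, 0]
  ]
}}

```text
clock: 8.2
ee_pos: [619.4, -324.7, 203.1]
orientation: [0.659, -0.257, 0.258, -0.658]
ft_force: [-2.5, -3.5, 3.4]
grip_width: 23.3
```

```bash
python3 - <<'E'
from h import *
s=r.sense();p,M=tool(); g=p-19*M[:,1]; print(s["grip_width"],s["ft_force"],g)
e=g-np.array([593.3,-302,55]); print(e@XB,e@YB,e[2],np.hypot(e@XB,e[2]),np.arctan2(e[2],-e@XB))
grab("4")
a=[cv2.resize(np.load(f"pics/{n}4.npz")["im"][y:y+200,x:x+260],(390,300)) for n,x,y in (("scene",230,110),("side",240,50))]
cv2.imwrite("pics/c4.png",np.hstack(a))
E
```

```text
23.30629614996226 [-2.52283653 -3.47828664  3.44558883] [ 619.39279692 -324.63258844  222.0966302 ]
34.526287053729966 1.0018047890589181 167.0966302020902 170.62634123314797 1.7745535767111777
```

View pics/c4.png

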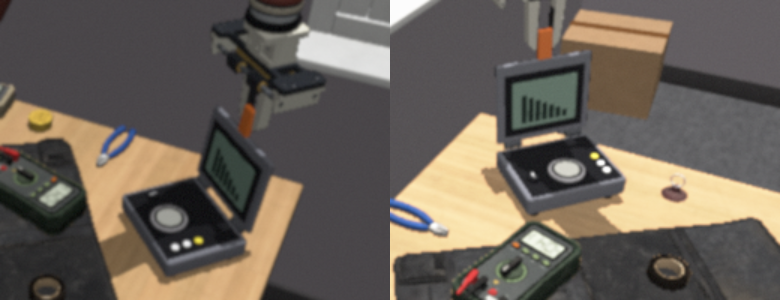

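Lid is up, display facing front. Measuring its plane and the now visible sensor window before letting go.

```bash
python3 - <<'E'
from h import *
Cc={}
for n in ["scene","side"]:
    z=np.load(f"pics/{n}4.npz"); P=pts(n,z["d"]); im=z["im"]; e=P-np.array([593.3,-302,55]); xb=e@XB; yb=e@YB; zb=e[...,2]
    m=(abs(yb)<70)&(zb>20)&(zb<125)&(abs(xb)<45)&(z["d"]>0)
    A=np.stack([zb[m],yb[m],np.ones(m.sum())],1); k=np.ones(m.sum(),bool)
    for _ in range(4):
        c=np.linalg.lstsq(A[k],xb[m][k],rcond=None)[0]; res=xb[m]-A@c; k=abs(res)<3*np.std(res[k])
    print(n,m.sum(),"lid angle",np.pi/2+np.arctan(c[0]),"yslope",c[1],"offset at hinge",c[2],np.std(res[k]).round(2))
    # sensor: bright white blob
    g=((im.min(-1)>150)&(np.hypot(xb+91,yb)<35)&(abs(zb+3)<12)).astype(np.uint8)
    k_,l,st,ce=cv2.connectedComponentsWithStats(g); i=1+np.argmax(st[1:,4]); cn=max(cv2.findContours((l==i).astype(np.uint8),0,1)[0],key=cv2.contourArea)
    el=cv2.fitEllipse(cn); print(st[i],ce[i],el); Cc[n]=np.array(el[0]); print("plane52",ray_plane(n,el[0],52).round(1))
print(tri(Cc["scene"],Cc["side"]), HINGE-91*XB)
E
```

```text
scene 1519 lid angle 1.6987149230560399 yslope -0.00023481300863276156 offset at hinge -0.2969983052971566 1.37
[336 251  13   8  84] [342.08333333 254.4047619 ] ((342.10003662109375, 254.39190673828125), (7.158881664276123, 12.538880348205566), 97.83307647705078)
plane52 [ 527.5 -240.7   52. ]
side 2170 lid angle 1.6960935950007858 yslope 0.0017203839285258038 offset at hinge 0.8274034194677464 1.55
[350 157  16  11 129] [357.51937984 162.11627907] ((357.53729248046875, 162.13832092285156), (9.153972625732422, 15.578448295593262), 97.51729583740234)
plane52 [ 530.  -244.9   52. ]
(array([ 527.71588924, -241.14359588,   53.32241119]), [np.float64(0.49), np.float64(0.74)]) [ 525.11516507 -239.90428676   55.        ]
```

Both views give lid angle ≈1.70 rad (geometry from tool: 1.74), within the band. Releasing and retreating upward.

Request:
{"method": "arm_command", "body": {
  "plan": [
    [0, 0, 0, 0, 0, 0, 0],
    [0, 0, 0, 0, 0, 0, 0],
    [0, 0, 0, 0, 0, 0, 0],
    [0, 0, 0, 0, 0, 0, 0],
    [0, 0, 0, 0, 0, 0, 0],
    [0, 0, 0, 0, 0, 0, 0],
    [0, 0, -10, 0, 0, 0, 0],
    [0, 0, -25, 0, 0, 0, 0],
    [0, 0, -30, 0, 0, 0, 0],
    [0, 0, -20, 0, 0, 0, 0],
    [0, 0, 0, 0, 0, 0, 0],
    [0, 0, 0, 0, 0, 0, 0],
    [0, 0, 0, 0, 0, 0, 0]
  ]
}}

```text
clock: 9.65
ee_pos: [618.5, -323.2, 285.8]
orientation: [-0.659, 0.258, -0.256, 0.659]
ft_force: [0.4, 1.0, -0.5]
grip_width: 92.9
```

```bash
python3 - <<'E'
from h import *
s=r.sense();p,M=tool(); print(s["grip_width"],s["ft_force"],p,s["joints"].round(2),s["clock"])
grab("5")
Cc={}
for n in ["scene","side"]:
    z=np.load(f"pics/{n}5.npz"); P=pts(n,z["d"]); im=z["im"]; e=P-np.array([593.3,-302,55]); xb=e@XB; yb=e@YB; zb=e[...,2]
    m=(abs(yb)<70)&(zb>20)&(zb<125)&(abs(xb)<45)&(z["d"]>0)
    A=np.stack([zb[m],yb[m],np.ones(m.sum())],1); k=np.ones(m.sum(),bool)
    for _ in range(4):
        c=np.linalg.lstsq(A[k],xb[m][k],rcond=None)[0]; res=xb[m]-A@c; k=abs(res)<3*np.std(res[k])
    print(n,"lid angle",np.pi/2+np.arctan(c[0]))
    g=((im.min(-1)>90)&(np.hypot(xb+91,yb)<36)&(abs(zb+3)<12)).astype(np.uint8)
    k_,l,st,ce=cv2.connectedComponentsWithStats(g); i=1+np.argmax(st[1:,4]); cn=max(cv2.findContours((l==i).astype(np.uint8),0,1)[0],key=cv2.contourArea)
    el=cv2.fitEllipse(cn); print(st[i],el); Cc[n]=np.array(el[0]); print("plane52",ray_plane(n,el[0],52).round(1))
    x,y=int(el[0][0])-50,int(el[0][1])-60; v=im.copy();v[g>0]=(0,0,255); cv2.imwrite(f"pics/c5{n}.png",cv2.resize(np.hstack([im[y-30:y+90,x:x+100],v[y-30:y+90,x:x+100]]),(800,480)))
print(tri(Cc["scene"],Cc["side"]))
E
```

```text
92.87728198293118 [ 0.3891043   0.97154883 -0.49070353] [ 618.4924616  -323.15686166  285.78837932] [ 0.35  0.66  0.2   1.15 -0.13  1.34  1.37] 9.65
scene lid angle 1.6957910050550367
[331 248  24  17 284] ((341.9296875, 255.8834686279297), (15.227399826049805, 22.701841354370117), 102.91960144042969)
plane52 [ 522.5 -242.1   52. ]
side lid angle 1.6938767772822687
[345 156  26  16 308] ((357.610595703125, 163.5462188720703), (14.55053424835205, 24.820722579956055), 93.91404724121094)
plane52 [ 527.8 -239.7   52. ]
(array([ 527.10884086, -241.38353843,   49.14697945]), [np.float64(0.51), np.float64(0.79)])
```

View pics/c5side.png

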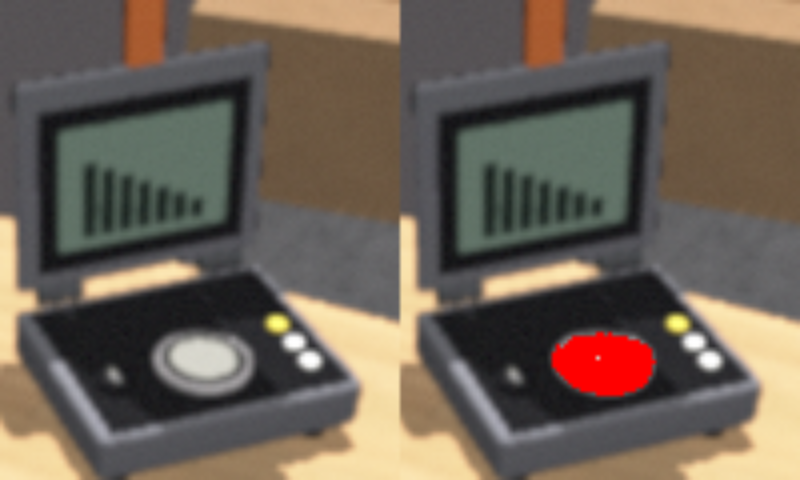

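View pics/c5scene.png

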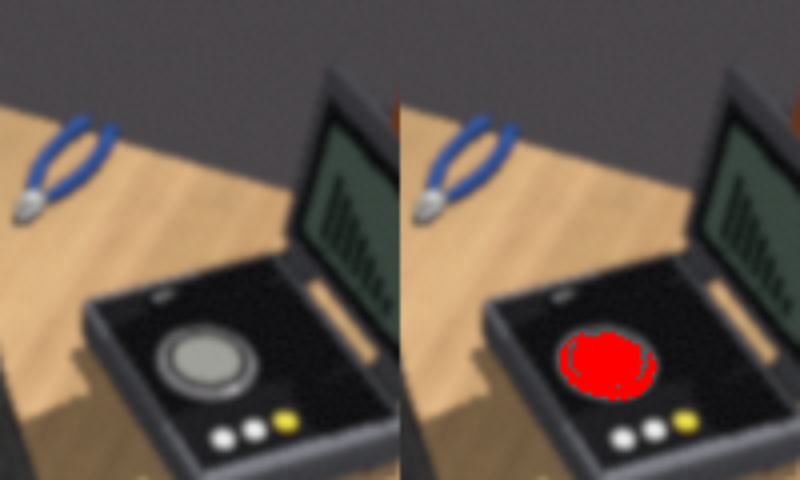

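View pics/wrist5.png

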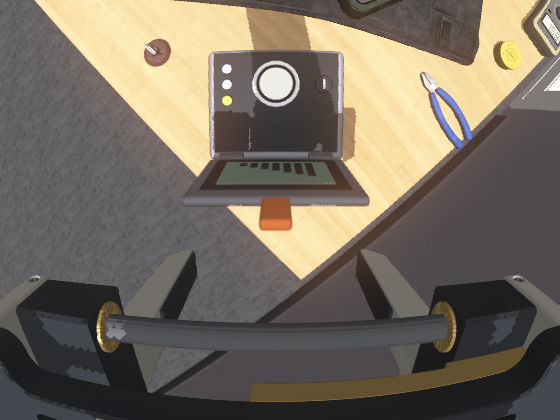

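The lid stands past upright and free of the fingers; the wrist view shows the sensor window at (275,84). Refining it there.

```bash
python3 - <<'E'
from h import *
z=np.load("pics/wrist5.npz"); im=z["im"]
g=(im.min(-1)>170).astype(np.uint8); g[:50]=0;g[120:]=0;g[:,:240]=0;g[:,310:]=0
k_,l,st,ce=cv2.connectedComponentsWithStats(g)
for i in range(1,k_):
    if st[i,4]>30: print(st[i],ce[i],wplane(z,ce[i],52).round(1))
b=cv2.morphologyEx(((im.min(-1)>90)).astype(np.uint8)[50:120,240:310],cv2.MORPH_CLOSE,np.ones((3,3)))
k_,l,st,ce=cv2.connectedComponentsWithStats(b)
for i in range(1,k_):
    if st[i,4]>300: print("ring",st[i],ce[i]+[240,50],wplane(z,ce[i]+[240,50],52).round(1))
E
```

```text
[252  61  48  45 455] [275.15824176  83.35384615] [ 529.  -242.3   52. ]
[259  68  34  31 831] [275.57160048  83.01203369] [ 529.  -241.6   52. ]
ring [   0    0   70   67 2697] [266.75083426  81.64330738] [ 520.5 -248.3   52. ]
```

Sensor estimates agree to about 2 mm: (527, −241, 52). Now across to above the torch.

Request:
{"method": "arm_command", "body": {
  "plan": [
    [0, -14, 0, 14, 0, 0, 0],
    [0, -28.3, 0, 28.7, 0, 0, 0],
    [0, -28.3, 0, 28.7, 0, 0, 0],
    [0, -28.3, 0, 28.7, 0, 0, 0],
    [0, -28.3, 0, 28.7, 0, 0, 0],
    [0, -28.3, 0, 28.7, 0, 0, 0],
    [0, -28.3, 0, 28.7, 0, 0, 0],
    [0, -28.3, 0, 28.7, 0, 0, 0],
    [0, -28.3, 0, 28.7, 0, 0, 0],
    [0, -28.3, 0, 28.7, 0, 0, 0],
    [0, -28.3, 0, 28.7, 0, 0, 0],
    [0, -28.3, 0, 28.7, 0, 0, 0],
    [0, -28.3, 0, 28.7, 0, 0, 0],
    [0, -14, 0, 14.4, 0, 0, 0],
    [0, 0, 0, 0, 0, 0, 0],
    [0, 0, 0, 0, 0, 0, 0],
    [0, 0, 0, 0, 0, 0, 0]
  ]
}}

```text
clock: 11.5
ee_pos: [601.7, 196.6, 287.4]
orientation: [0.659, -0.258, 0.259, -0.658]
ft_force: [1.1, -0.1, 0.7]
grip_width: 92.8
```

```bash
python3 - <<'E'
from h import *
s=r.sense();p,M=tool(); print(p,s["joints"].round(2),s["clock"],M.round(3).tolist()); print("shift",totool(np.array([600.3,200,56])-p).round(1))
grab("6")
z=np.load("pics/wrist6.npz")
z0=np.load("pics/scene6.npz"); P=pts("scene",z0["d"]); 
m=(abs(P[...,0]-527)<40)&(abs(P[...,1]-150)<400)&0
E
```

```text
[601.67106507 196.55766731 287.36433019] [-0.44  0.54  0.16  1.37 -0.09  1.24  0.55] 11.5 [[0.733, 0.0, 0.68], [-0.68, -0.002, 0.733], [0.002, -1.0, -0.002]]
shift [ -3.7 231.4   2. ]
```

View pics/wrist6.png

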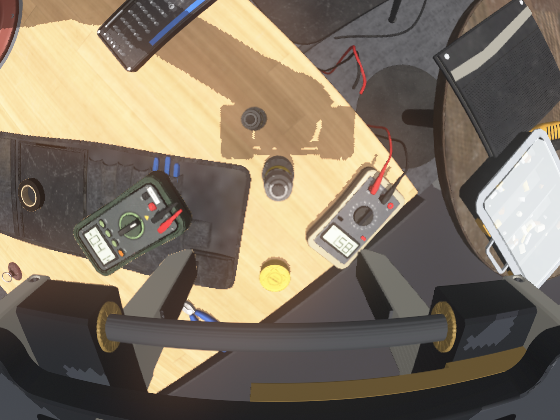

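Wrist view: large torch tail at (278,190), smaller one at (253,119); the large one is centred between the jaws. Checking and descending.

```bash
python3 - <<'E'
from h import *
z=np.load("pics/wrist6.npz"); print(wplane(z,(278,190),122).round(1))
cv2.imwrite("pics/w6c.png",cv2.resize(z["im"][90:220,200:420],(660,390)))
E
```

```text
[601.3 200.3 122. ]
```

View pics/w6c.png

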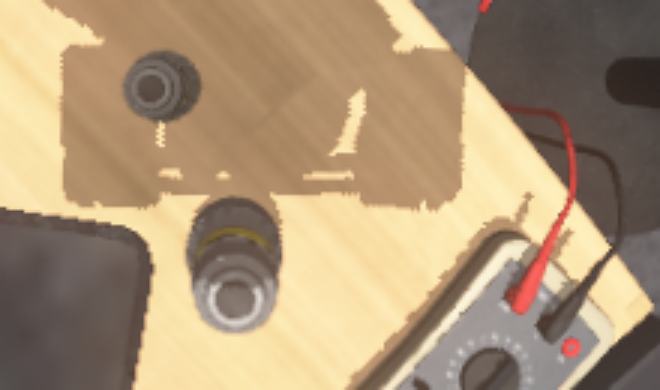

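Request:
{"method": "arm_command", "body": {
  "plan": [
    [0, -3.5, 20, 2, 0, 0, 0],
    [0, 0, 35, 0, 0, 0, 0],
    [0, 0, 30, 0, 0, 0, 0],
    [0, 0, 25, 0, 0, 0, 0],
    [0, 0, 10, 0, 0, 0, 0],
    [0, 0, 0, 0, 0, 0, 0],
    [0, 0, 0, 0, 0, 0, 0]
  ]
}}

```text
clock: 12.35
ee_pos: [601.0, 203.3, 168.7]
orientation: [-0.658, 0.257, -0.258, 0.659]
ft_force: [-0.5, 0.6, 0.3]
grip_width: 92.9
```

```bash
python3 - <<'E'
from h import *
p,M=tool(); print(p); grab("7"); print("shift",totool(np.array([600.3,200,56])-p).round(1))
E
```

```text
[600.97001075 203.27995285 168.73060847]
shift [  1.5 112.7  -3.2]
```

View pics/wrist7.png

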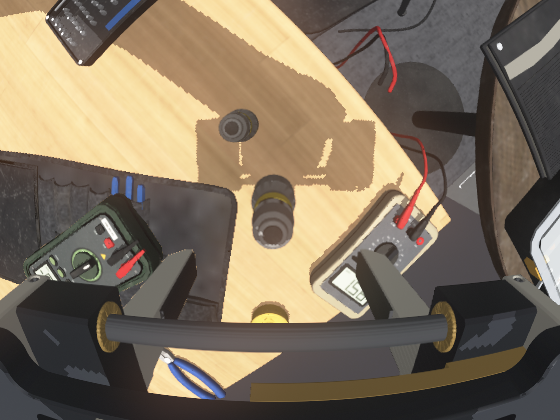

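Torch at (272,230), slightly left of centre; correcting 2 mm while descending.

Request:
{"method": "arm_command", "body": {
  "plan": [
    [0, 0.5, 15, -1, 0, 0, 0],
    [0, 0.5, 25, -1, 0, 0, 0],
    [0, 0, 25, 0, 0, 0, 0],
    [0, 0, 25, 0, 0, 0, 0],
    [0, 0, 15, 0, 0, 0, 0],
    [0, 0, 7, 0, 0, 0, 0],
    [0, 0, 0, 0, 0, 0, 0],
    [0, 0, 0, 0, 0, 0, 0]
  ]
}}

```text
clock: 13.3
ee_pos: [600.3, 201.6, 56.6]
orientation: [-0.658, 0.256, -0.258, 0.659]
ft_force: [-0.2, 0.0, 0.7]
grip_width: 92.9
```

Request:
{"method": "arm_command", "body": {
  "plan": [
    [1, 0, 0, 0, 0, 0, 0],
    [1, 0, 0, 0, 0, 0, 0],
    [1, 0, 0, 0, 0, 0, 0],
    [1, 0, 0, 0, 0, 0, 0],
    [1, 0, 0, 0, 0, 0, 0],
    [1, 0, 0, 0, 0, 0, 0],
    [1, 0, 0, 0, 0, 0, 0],
    [1, 0, 0, 0, 0, 0, 0],
    [1, 0, 0, 0, 0, 0, 0],
    [1, 0, 0, 0, 0, 0, 0],
    [1, 0, 0, 0, 0, 0, 0]
  ],
  "newtons": 20
}}

```text
clock: 14.4
ee_pos: [599.4, 201.4, 55.4]
orientation: [-0.659, 0.257, -0.257, 0.659]
ft_force: [-0.1, -1.1, -1.2]
grip_width: 37.5
```

```bash
python3 - <<'E'
from h import *
p,M=tool(); s=r.sense();print(p,s["ft_force"],s["grip_width"],s["clock"]); grab("8")
E
```

```text
[599.37388432 201.38290827  55.42334439] [-0.13772407 -1.08811266 -1.23380844] 37.497312462401986 14.4
```

View pics/side8.png

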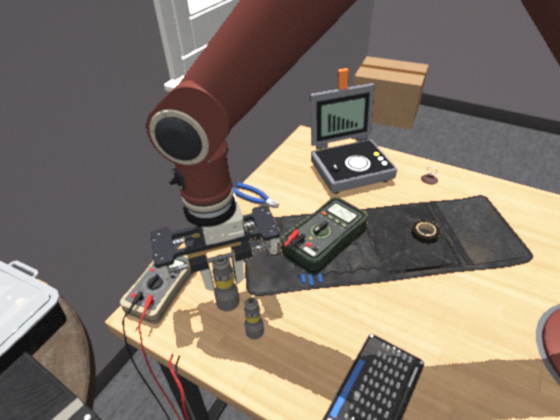

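The gripper straddles the large torch at (224,280). Finish closing, then lift a little.

Request:
{"method": "arm_command", "body": {
  "plan": [
    [1, 0, 0, 0, 0, 0, 0],
    [1, 0, 0, 0, 0, 0, 0],
    [1, 0, 0, 0, 0, 0, 0],
    [1, 0, 0, 0, 0, 0, 0]
  ],
  "newtons": 25
}}

```text
clock: 14.95
ee_pos: [599.3, 201.3, 55.4]
orientation: [0.659, -0.257, 0.257, -0.659]
ft_force: [0.8, 0.3, -0.8]
grip_width: 37.1
```

Request:
{"method": "arm_command", "body": {
  "plan": [
    [1, 0, -5, 0, 0, 0, 0],
    [1, 0, -15, 0, 0, 0, 0],
    [1, 0, -25, 0, 0, 0, 0],
    [1, 0, -30, 0, 0, 0, 0],
    [1, 0, -30, 0, 0, 0, 0],
    [1, 0, -20, 0, 0, 0, 0],
    [1, 0, -5, 0, 0, 0, 0],
    [1, 0, 0, 0, 0, 0, 0],
    [1, 0, 0, 0, 0, 0, 0]
  ]
}}

```text
clock: 15.85
ee_pos: [598.4, 201.0, 184.4]
orientation: [0.659, -0.258, 0.256, -0.658]
ft_force: [0.6, -0.3, -1.3]
grip_width: 37.6
```

```bash
python3 - <<'E'
from h import *
p,M=tool(); s=r.sense();print(p,s["ft_force"],s["grip_width"],s["clock"]); grab("9")
Q=[]
for n in ["scene","side"]:
    z=np.load(f"pics/{n}9.npz"); P=pts(n,z["d"]).reshape(-1,3); Q.append(P[(np.hypot(P[:,0]-600,P[:,1]-201)<32)&(P[:,2]>85)&(P[:,2]<160)]); print(n,len(Q[-1]),Q[-1][:,2].min())
from scipy.optimize import least_squares
q=np.vstack(Q)
for lo,hi in ((100,125),(120,140),(140,160)):
  for s in Q+[q]:
    s=s[(s[:,2]>lo)&(s[:,2]<hi)]
    if len(s)>8:
        f=least_squares(lambda k:np.hypot(s[:,0]-k[0],s[:,1]-k[1])-k[2],[600,201,20],loss="soft_l1"); print(lo,len(s),f.x.round(1))
a=[cv2.resize(np.load(f"pics/{n}9.npz")["im"][y:y+170,x:x+170],(390,390)) for n,x,y in (("scene",130,90),("side",140,150))]
cv2.imwrite("pics/c9.png",np.hstack(a))
E
```

```text
[598.36412476 201.03846476 184.39668685] [ 0.55020375 -0.30861729 -1.30298832] 37.62202837139086 15.85
scene 158 128.21125244939017
side 345 128.4274271642499
120 54 [599.2 200.6  21.5]
120 113 [599.6 198.7  21.6]
120 167 [599.  199.5  20.8]
140 104 [598.6 200.2  21.3]
140 232 [599.1 199.1  21.2]
140 336 [598.6 199.4  20.9]
```

View pics/c9.png

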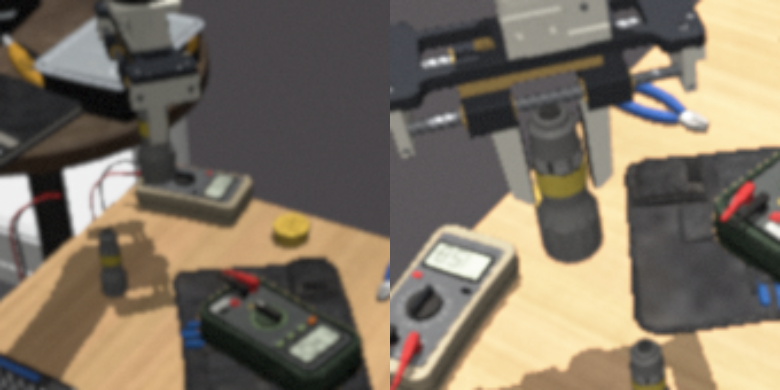

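Torch held upright, lens at ≈128 mm, above the 71 mm multimeter top. Carrying across.

Request:
{"method": "arm_command", "body": {
  "plan": [
    [1, 5.7, 0, -8.6, 0, 0, 0],
    [1, 13.3, 0, -20.1, 0, 0, 0],
    [1, 18.9, 0, -28.7, 0, 0, 0],
    [1, 18.9, 0, -28.7, 0, 0, 0],
    [1, 18.9, 0, -28.7, 0, 0, 0],
    [1, 18.9, 0, -28.7, 0, 0, 0],
    [1, 18.9, 0, -28.7, 0, 0, 0],
    [1, 18.9, 0, -28.7, 0, 0, 0],
    [1, 18.9, 0, -28.7, 0, 0, 0],
    [1, 18.9, 0, -28.7, 0, 0, 0],
    [1, 18.9, 0, -28.7, 0, 0, 0],
    [1, 18.9, 0, -28.7, 0, 0, 0],
    [1, 18.9, 0, -28.7, 0, 0, 0],
    [1, 13.3, 0, -20.1, 0, 0, 0],
    [1, 5.7, 0, -8.6, 0, 0, 0],
    [1, 0, 0, 0, 0, 0, 0],
    [1, 0, 0, 0, 0, 0, 0]
  ]
}}

```text
clock: 17.7
ee_pos: [527.9, -238.0, 185.2]
orientation: [-0.658, 0.257, -0.256, 0.66]
ft_force: [-0.9, 0.5, -0.7]
grip_width: 37.3
```

```bash
cat > m.py <<'E'
from h import *
import sys
from scipy.optimize import least_squares
t=sys.argv[1]; lens=float(sys.argv[2])
p,M=tool(); s=r.sense();print(p,s["ft_force"],s["grip_width"],s["clock"],M[:,1].round(3)); grab(t)
p=s["ee_pos"];Q=[]
for n in ["scene","side"]:
    z=np.load(f"pics/{n}{t}.npz"); P=pts(n,z["d"]).reshape(-1,3); Q.append(P[(np.hypot(P[:,0]-p[0],P[:,1]-p[1])<32)&(P[:,2]>lens-12)&(P[:,2]<lens+32)]); print(n,len(Q[-1]),"lens z~",np.percentile(Q[-1][:,2],1) if len(Q[-1]) else None)
q=np.vstack(Q)
for lo,hi in ((0,16),(14,30)):
  for s in Q+[q]:
    s=s[(s[:,2]>lens+lo)&(s[:,2]<lens+hi)]
    if len(s)>8:
        f=least_squares(lambda k:np.hypot(s[:,0]-k[0],s[:,1]-k[1])-21,[p[0],p[1]],loss="soft_l1"); print(lo,len(s),f.x.round(1),"shift",totool([527.2-f.x[0],-241.2-f.x[1],0]).round(1))
a=[cv2.resize(np.load(f"pics/{n}{t}.npz")["im"][y:y+170,x:x+170],(390,390)) for n,x,y in (("scene",260,130),("side",280,60))]
cv2.imwrite(f"pics/c{t}.png",np.hstack(a))
E
python3 m.py 10 128
```

```text
[ 527.85144067 -238.01052835  185.17636012] [-0.91302531  0.54812775 -0.66125182] 37.34220713780023 17.7 [-0.     0.002 -1.   ]
scene 193 lens z~ 128.42990553959774
side 216 lens z~ 131.6390636111984
0 83 [ 527.8 -238.6] shift [ 1.3 -0.  -2.3]
0 90 [ 528.8 -238.8] shift [ 0.5 -0.  -2.9]
0 173 [ 528.2 -238.8] shift [ 0.9 -0.  -2.5]
14 109 [ 527.9 -238.6] shift [ 1.2 -0.  -2.4]
14 124 [ 528.7 -238.9] shift [ 0.4 -0.  -2.8]
14 233 [ 528.3 -238.8] shift [ 0.8 -0.  -2.5]
```

View pics/c10.png

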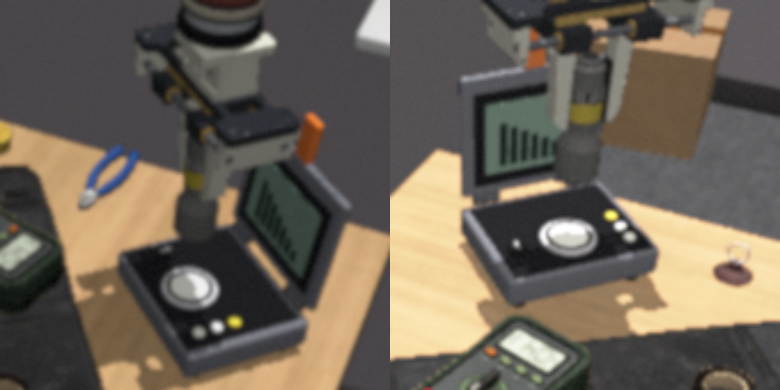

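View pics/wrist10.png

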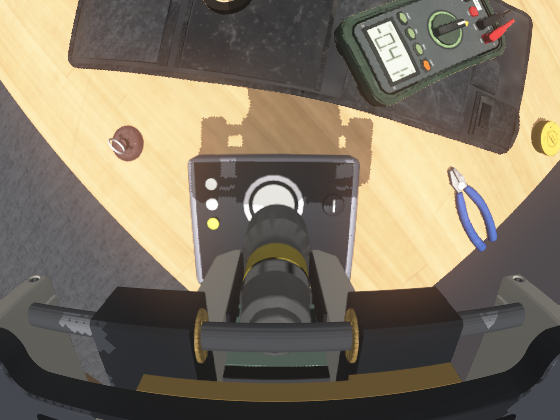

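Torch is held upright over the meter, sensor ring at wrist (273,205) behind it; offset about 2.5 mm. Correct and lower about 57 mm.

Request:
{"method": "arm_command", "body": {
  "plan": [
    [1, 1, 5, -2.5, 0, 0, 0],
    [1, 0, 10, 0, 0, 0, 0],
    [1, 0, 12, 0, 0, 0, 0],
    [1, 0, 12, 0, 0, 0, 0],
    [1, 0, 9, 0, 0, 0, 0],
    [1, 0, 6, 0, 0, 0, 0],
    [1, 0, 2, 0, 0, 0, 0],
    [1, 0, 0, 0, 0, 0, 0],
    [1, 0, 0, 0, 0, 0, 0],
    [1, 0, 0, 0, 0, 0, 0]
  ]
}}

```text
clock: 18.85
ee_pos: [527.0, -242.5, 130.0]
orientation: [0.659, -0.257, 0.257, -0.659]
ft_force: [0.1, 0.0, -1.5]
grip_width: 37.1
```

```bash
python3 m.py 11 73; python3 - <<'E'
from h import *
for n in ["scene","side"]:
    z=np.load(f"pics/{n}11.npz"); P=pts(n,z["d"]); e=P-np.array([593.3,-302,55]); xb=e@XB; yb=e@YB; zb=e[...,2]
    m=(abs(yb)<70)&(zb>20)&(zb<125)&(abs(xb)<45)&(z["d"]>0)
    A=np.stack([zb[m],yb[m],np.ones(m.sum())],1); k=np.ones(m.sum(),bool)
    for _ in range(4):
        c=np.linalg.lstsq(A[k],xb[m][k],rcond=None)[0]; res=xb[m]-A@c; k=abs(res)<3*np.std(res[k])
    print(n,"lid angle",np.pi/2+np.arctan(c[0]))
E
```

```text
[ 527.01049285 -242.45168506  129.99924738] [ 0.07933437  0.04947798 -1.5114009 ] 37.14961359076096 18.85 [ 0.001 -0.001 -1.   ]
scene 175 lens z~ 74.89328108713494
side 197 lens z~ 75.9421839428302
0 79 [ 527.3 -243.1] shift [-1.3 -0.   1.4]
0 88 [ 527.8 -244.1] shift [-2.4 -0.   1.8]
0 167 [ 527.6 -243.8] shift [-2.1 -0.   1.7]
14 87 [ 526.9 -243.2] shift [-1.1 -0.   1.7]
14 111 [ 527.7 -243.9] shift [-2.2 -0.   1.7]
14 198 [ 527.2 -243.7] shift [-1.7 -0.   1.8]
scene lid angle 1.7000766988348608
side lid angle 1.6909144620968528
```

View pics/c11.png

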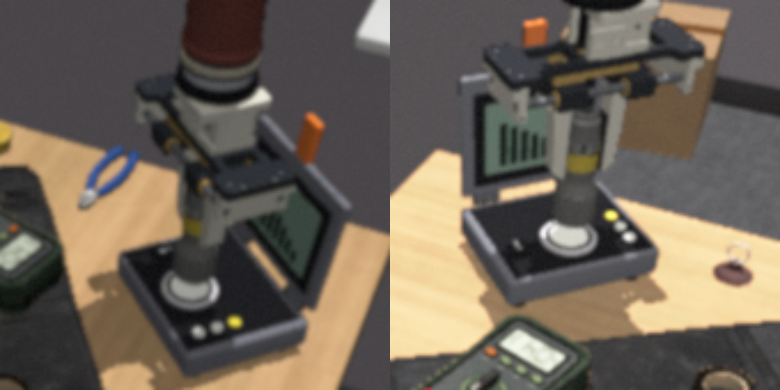

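Lens about 21–23 mm above the window, ~2.5 mm off; a small last correction and settle, then hand in.

Request:
{"method": "arm_command", "body": {
  "plan": [
    [1, -1, 1, 1, 0, 0, 0],
    [1, -0.5, 0.5, 0.5, 0, 0, 0],
    [1, 0, 0, 0, 0, 0, 0],
    [1, 0, 0, 0, 0, 0, 0],
    [1, 0, 0, 0, 0, 0, 0],
    [1, 0, 0, 0, 0, 0, 0],
    [1, 0, 0, 0, 0, 0, 0],
    [1, 0, 0, 0, 0, 0, 0]
  ]
}}

```text
clock: 19.8
ee_pos: [526.6, -240.2, 128.0]
orientation: [0.659, -0.257, 0.257, -0.659]
ft_force: [0.2, -1.0, -0.7]
grip_width: 37.1
```

```bash
python3 m.py 12 72; python3 - <<'E'
from h import *
print(abs(r.sense()["joint_vel"]).max())
for n in ["scene","side"]:
    a=np.load(f"pics/{n}0.npz")["im"].astype(int);b=np.load(f"pics/{n}12.npz")["im"].astype(int)
    for q,h in (((492,-10),64),((704,90),23),((724,-68),10)):
        u,v=proj(n,np.array([q[0],q[1],h],float)).astype(int); print(n,q,abs(a-b)[v-12:v+12,u-12:u+12].mean().round(1))
E
```

```text
[ 526.55795053 -240.17206427  127.98065309] [ 0.15141307 -1.04997932 -0.74198521] 37.142944485433254 19.8 [ 0. -0. -1.]
scene 185 lens z~ 72.87445180718905
side 204 lens z~ 74.48374998481054
0 84 [ 526.4 -240.7] shift [0.9 0.  0.2]
0 92 [ 527.4 -241.8] shift [-0.5 -0.   0.3]
0 176 [ 526.9 -241.4] shift [ 0.1 -0.   0.4]
14 92 [ 526.1 -241.2] shift [ 0.8 -0.   0.7]
14 113 [ 527.3 -241.7] shift [-0.5 -0.   0.3]
14 205 [ 526.7 -241.6] shift [ 0.1 -0.   0.6]
0.002164959660695607
scene (492, -10) 1.3
scene (704, 90) 1.0
scene (724, -68) 1.0
side (492, -10) 2.8
side (704, 90) 3.1
side (724, -68) 3.5
```

Everything agrees; handing in.

```bash
python3 -c "
from station import r
print(r.finish_job())"
```

```text
the job is handed in; nothing more can be done
None
```

I raised the lid by its orange tab and let it go. I then lifted the larger torch, carried it over the multimeter at about 128 mm lens height, and handed the job in at about 20 s still holding it over the sensor. The job reports no verdict.

Last checks:
- **Lid:** it stands at about 1.70 rad (97°) from plane fits in both fixed cameras, measured again just before the last small correction. The tool path had suggested 1.74; both are inside the allowed band.
- **Torch:** both fixed views put its axis within about 1 mm of my sensor estimate, (527, −241) mm. The lens is about 21–22 mm above the window. The tool is vertical and the joints are at rest. The torch is gripped at 25 N with a 37 mm opening.
- **Sensor position:** estimates from the three cameras and the hinge geometry mostly differed by 2–3 mm. One ring fit in the scene view and one side-view ray were about 5 mm off, so I took a middle value.
- **Other things:** before and after pictures show no visible movement of the multimeter, cutters or tin. No significant contact force was read during the carry.

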